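Seat and clamp a machined block in a guarded checking fixture

ROBOT

A 6-joint arm with a two-finger parallel gripper is mounted at the origin on the work surface. World frame = base frame: x ahead of the robot, y to its left, z up, the work surface at z = 0. Lengths are in mm, angles in degrees, forces in N, time in s.
With the tool pointing down it reaches from about 375 to 975 mm from the base axis. Payload 3.8 kg.
Tool frame: the origin (TCP) lies at the very end of the fingers, on their centre line; the grasp point (between the pads) lies 19 mm behind it; z points along the fingers, y is the line along which they close (so a half turn about z gives the same grasp; the last joint's range is limited). The gripper opens to 85 mm and grips with 20 to 120 N. Pads are 22 mm wide; open, the fingers measure 114 mm over their backs; the gripper's body (76 mm by 85 mm) begins 54 mm behind the grasp point. The pads swing forward as they close: fully open they stand 13 mm farther back than shut.
Start: joints at [65.151, 15.12, 91.902, -0, 72.978, -2.114], TCP at [260.864, 622.55, 231.28] pointing down, gripper open.
Joint ranges: [-150.88, 150.88], [-54.13, 125.18], [17.81, 147.31], [-75.09, 255.09], [0, 152.58], [-146.25, 146.25]. Speed limits (degrees/s): [147.25, 147.25, 180, 180, 180, 180].

INTERFACE

Orientations are given as a 3x3 rotation matrix whose columns are the frame's x, y, z axes.
In Python, from workcell import ctrl, viewer gives the robot as it stands.
- The arm moves only by the shell command python3 -m pendant 'ROWS' [OPENING] [FORCE]. ROWS is a JSON object of lists of equal length, an entry for each row: "linear": the shift along the tool's x, y, z scaled (see below), a list of three; "spin": the turn about the tool's z scaled (see below). In form: {"linear": [[dx, dy, dz], ...], "spin": [spin, ...]}. A call has 1 to 20 rows; each row is the pose to reach, as a shift and turn from the pose commanded when the call began, along the tool's axes at that moment; what a row does not reach only later rows make up. The controller multiplies each number of a shift by 10 cm and each number of a turn by 60 degrees. A row lasts 1/10 s, in which the tool goes at most 50 mm and 8.59 degrees, less where a joint would pass 70% of its speed; a pose out of reach is approached as far as the arm can. A call with a number of a shift or a turn outside -1 to 1 is refused whole. A call with a gripper value outside its range is refused whole. OPENING is the opening, from 0 (shut) to 1 (fully open), set as the call begins (- or left out, the last holds). The fingers move at their own pace and stop on an object; FORCE is the grip in N (left out, the last holds). Time passes only in rows, so rows that repeat a pose let the fingers close. It gives the time, the measured TCP pose, the force, the opening and the grip force at its end, in the units of the state.
- ctrl.read_state(): the state, without advancing time (a new reading comes with each control period).
- viewer.get_image(name): name is "scene" or "top" or "wrist"; returns (picture, depth): 480x640x3 uint8, blue, green, red; 480x640 float32, mm along the optical axis (not along the pixel's ray), 0 where there is no reading.
- viewer.get_calibration(name): a dict with "fov_y" (degrees; the focal length in pixels is half the picture's height over the tangent of half this angle, whatever the lens; pixels are square), "cx", "cy" (the principal point, pixels), "k1" (the pictures are not rectified: a ray, as slopes to the right and down, at radius r is drawn at 1 + k1 r^2 times it, then the intrinsics apply), "pose" (4x4, takes a point from camera to world coordinates). Camera axes: x right, y up, looking along -z (the intrinsics and any distortion apply to the point x, -y, -z); pixel columns grow to the right and rows downward; lengths in mm; the calibration is good to about 2 mm. A picture is of the moment at which its call begins: read the wrist's pose just before it. get_calibration takes no time and is no camera call; for the wrist camera it gives the pose at the moment of the call.
- ctrl.job_done(): hands the job in; it is judged then, once.
The state is a dict: "t": time; "joint_positions": joint angles; "joint_vel": joint speeds; "joint_torque": joint torques, N m; "position": TCP position; "tool_rot": TCP orientation; "force": force on the tool from outside, world axes, zero at the start; "moment": the same for the moment, N m; "grip_width": finger opening in mm; "finger_force": force on a finger pad.
Only numpy, scipy, OpenCV 4.12 (cv2) and the standard library are available. Lean on these libraries where they do the work, as an engineer would, in place of code of your own. Each camera call takes 0.05 s, during which the arm holds its last target. There are 200 camera calls.

TASK

A machined block lies in one of the two nests of the checking fixture, short of its stops; the round setting master sits in the other nest. With the fingertips push the block along its nest until it is fully home against its two stop pins, then reach down through the guard window behind that nest and press the clamp lever fully down so that the clamp holds the block, and draw back out. Do not touch the guard, do not lift or grip anything, and leave the other clamp lever, the master and everything else as they are.

Things in the scene. Friction and masses are not known exactly. Their poses are not given: they have to be found in the camera images.
- fixture: Two-station checking fixture, fixed: a steel plate 275 x 310 mm, top at 15 mm. Origin on the bench below the stop faces, midway between the nests; x points from the nests to the guard and levers, y to the left nest. Nests at y = +60 and -60 mm. The plate spans x -135 to +140 mm. Outside each nest a dial (42 mm across, top at 45 mm) lies at x = -22, y = +127 / -127 mm.
- nest_left (a point): Left nest: point on the plate's top midway between its two stop pins, on the stop faces (fixture x = 0, y = +60 mm). Pins 22 mm high, 32 mm apart. A block that is home ends here. Side rails 8 mm high, 50 mm apart, run from here -4 to -62 mm in the fixture's x, with a flared mouth to -80 mm; the nest is open at that end.
- nest_right (a point): The same for the right nest, at y = -60 mm in the fixture's frame.
- guard: Grey sheet-metal guard over both clamps, fixed to the fixture, same origin and axes. Flat level deck 3 mm thick, top at 115 mm, x = +5 to +134, y = -118 to +118 mm, with side walls, bars behind, open front. Two windows in the deck, 70 mm (x) by 90 mm (y), centred at x = +81, y = +60 and -60 mm. The robot must not touch it.
- lever_left_pad (a point): Middle of the upper face of the black grip of the left clamp lever, under the left window. Grip 50 mm long (x), 24 mm wide (y). Raised, this point is at x = +77, y = +60, z = 111 mm in the fixture's frame (4 mm below the deck's top); fully pressed at x = +84, z = 78 mm (37 mm below the deck's top).
- lever_right_pad (a point): The same point of the right clamp lever, at y = -60 mm in the fixture's frame.
- lever_left (a joint): Angle of the left clamp lever, rad: 0 raised (clamp open), grows as it is pressed, 0.55 fully down against its stop (clamp closed). Pressing the grip takes about 5 to 12 N, most at the end; the lever is self-holding and stays wherever it is left.
- lever_right (a joint): The same for the right clamp lever.
- block: Loose machined aluminium block 72 (x) x 46 (y) x 26 mm high with one 18 mm bore and two 7 mm holes, 0.15 to 0.31 kg, lying in one of the two nests between the rails (it may be either) with its two-hole end (+x) towards the pins, 12 to 38 mm short of them. Origin at the centre of its underside, on the plate; home, its origin is at x = -36 mm in the fixture's frame.
- master: Loose round steel setting master, 44 mm across, 26 mm high, in the other nest. Origin at the centre of its underside. Leave it.
- foot_left: Rubber foot (14 mm disc, sprung) of the left clamp arm; origin at the centre of its lower face. With the lever up it hangs above the inner end of the nest, its underside about 64 mm above the bench, reaching out to fixture x = -36 mm. With the lever down it presses on the top of a home block at x = -24 mm with about 4 N.
- foot_right: The same for the right clamp.
- pin: Loose steel pin gauge 16 mm across, 36 mm tall, standing on the plate between the two nests; origin at the centre of its underside. Leave it.
- ring_gauge: Loose steel ring gauge 52 mm across, 16 mm high, lying on the bench beside the fixture; origin at the centre of its underside. Leave it.
- vblock: Loose steel V-block 45 x 44 x 34 mm on the bench, to the left; origin at the centre of its underside. Leave it.
- loupe: Loose black magnifying loupe 38 mm across, 40 mm high, on the bench to the right; origin at the centre of its underside. Leave it.
- cleaner: Loose white bottle 56 mm across, 140 mm high, on the bench to the right; origin at the centre of its underside. Leave it.
- driver: Loose screwdriver 170 mm long lying on the bench to the left; origin at its underside. Leave it.
Mind the look-alikes: they are no part of the job. There is more than one size of the block; the job needs the middle-sized.

How it is judged (in metres and radians):
On the way, in this order (a step that is already met when the one before it is completed fails the run):
1. the block is pushed home against its pins, clamp still open (x of block in the frame of fixture above -0.0385 m and angle between the x axis of block and the x axis of fixture, either way round below 0.035 rad and value of joint each of lever_left, lever_right below 0.15 rad), for 0.1 s.
2. the clamp lever of the block's nest is pressed fully down with the fingers, the block still home (x of block in the frame of fixture above -0.0385 m and angle between the x axis of block and the x axis of fixture, either way round below 0.035 rad and ((y of block in the frame of fixture above 0 m and value of joint lever_left above 0.5 rad and contact force between the fingers and lever_left above 1 N) or (y of block in the frame of fixture below 0 m and value of joint lever_right above 0.5 rad and contact force between the fingers and lever_right above 1 N))), for 0.05 s.
At the end, for the whole second after the job is handed in: Block at rest and home (end within 2.5 mm of the pins, square to 2 degrees); the lever of its own clamp stays down (0.50 of 0.55 rad or more), the clamp foot pressing on it with over 1.2 N; the other lever still up (below 0.15 rad), the master within 10 mm of where it was (x of block in the frame of fixture above -0.0385 m and angle between the x axis of block and the x axis of fixture, either way round below 0.035 rad and ((y of block in the frame of fixture above 0 m and value of joint lever_left above 0.5 rad and value of joint lever_right below 0.15 rad and contact force between foot_left and block above 1.2 N) or (y of block in the frame of fixture below 0 m and value of joint lever_right above 0.5 rad and value of joint lever_left below 0.15 rad and contact force between foot_right and block above 1.2 N)) and linear speed of block below 0.01 m/s and distance of master from where it was at the start of the episode below 0.01 m); the robot touches nothing.
It fails at once if the robot touches the guard (contact force between any of the fingers, the arm and guard above 0.5 N).
It fails at once if the block is lifted or tipped (height (world z) of block above 0.022 m or angle between block's own z axis and vertical above 0.25 rad).
It fails at once if the clamp lever of the master's nest is pressed ((y of block in the frame of fixture above 0 m and value of joint lever_right above 0.15 rad) or (y of block in the frame of fixture below 0 m and value of joint lever_left above 0.15 rad)).
It fails at once if the setting master is lifted or pushed away (distance of master from where it was at the start of the episode above 0.01 m).
It fails at once if another thing is moved or lifted (distance of any of pin, ring_gauge, vblock, loupe, cleaner, driver from where it was at the start of the episode above 0.015 m).
It also fails if it takes over 45 s, if anything falls off the work surface, if the arm or the gripper's body presses on something with over 40 N, if the wrist force passes 120 N, or if a joint passes its speed limit or range.

## Working session

There is one attempt and no reset: what is moved stays moved. The work goes in short steps, Python scripts to look and compute and a shell command to move; the robot and the scene stay as the last step left them, time stands still between calls to the robot, and variables do not carry over. Pictures are saved under pics/ and viewed, at most 10 in all, crops included, and the job is handed in when it is done.

```bash
mkdir -p pics; ls
cat > h.py <<'E'
import numpy as np, cv2
from workcell import ctrl, viewer
def K(c):
    f=240/np.tan(np.radians(c['fov_y'])/2); return f
def snap(n,tag):
    c=viewer.get_calibration(n); im,d=viewer.get_image(n)
    cv2.imwrite(f'pics/{tag}.png',im); np.savez(f'pics/{tag}.npz',d=d,im=im,f=K(c),cx=c['cx'],cy=c['cy'],k1=c['k1'],pose=np.array(c['pose']))
def cloud(tag):
    z=np.load(f'pics/{tag}.npz'); f=float(z['f']); d=z['d']
    v,u=np.mgrid[:480,:640]
    x=(u-z['cx'])/f; y=(v-z['cy'])/f; rd=np.hypot(x,y); r=rd.copy(); k=float(z['k1'])
    for _ in range(20): r=rd/(1+k*r*r)
    s=r/np.maximum(rd,1e-9); x=x*s;y=y*s
    P=np.stack([x*d,-y*d,-d],-1)@z['pose'][:3,:3].T+z['pose'][:3,3]
    P[d==0]=np.nan
    return P
def proj(tag,X):
    z=np.load(f'pics/{tag}.npz'); X=np.atleast_2d(X)
    p=(X-z['pose'][:3,3])@z['pose'][:3,:3]
    x=p[:,0]/-p[:,2]; y=-p[:,1]/-p[:,2]; g=1+float(z['k1'])*(x*x+y*y)
    return np.c_[x*g*z['f']+z['cx'],y*g*z['f']+z['cy']]
E
python3 - <<'E'
from h import *
for n in ('scene','top'): snap(n,n+'1')
s=ctrl.read_state(); print(s['position'],np.round(s['tool_rot'],3),s['grip_width'],s['t'])
for n in ('scene','top','wrist'):
    c=viewer.get_calibration(n);print(n,c['fov_y'],c['k1'],np.round(c['pose'],2).tolist())
E
```

```text
pics
[260.58648206 621.92026246 230.0424674 ] [[-0.922  0.387 -0.001]
 [ 0.387  0.922 -0.002]
 [ 0.    -0.002 -1.   ]] 85.38849896192917 0.1
scene 46.072911953610244 -0.009890864545532656 [[0.21, -0.72, 0.67, 1293.67], [0.98, 0.15, -0.14, -142.15], [0.0, 0.68, 0.73, 984.02], [0.0, 0.0, 0.0, 1.0]]
top 46.3908759126453 -0.09128387851563752 [[-0.0, 0.97, -0.23, 229.27], [-1.0, -0.0, 0.0, 22.59], [0.0, 0.23, 0.97, 1269.65], [0.0, 0.0, 0.0, 1.0]]
wrist 66.57280751766635 -0.0676706151193547 [[0.39, -0.88, -0.28, 190.12], [0.92, 0.37, 0.12, 652.3], [-0.0, -0.3, 0.95, 372.56], [0.0, 0.0, 0.0, 1.0]]
```

View pics/top1.png

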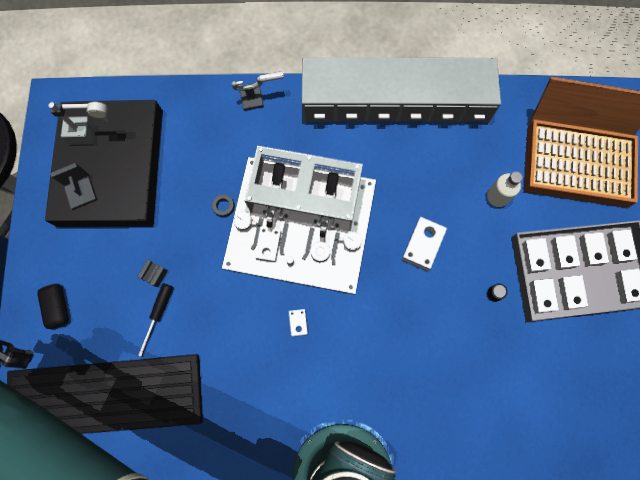

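View pics/scene1.png

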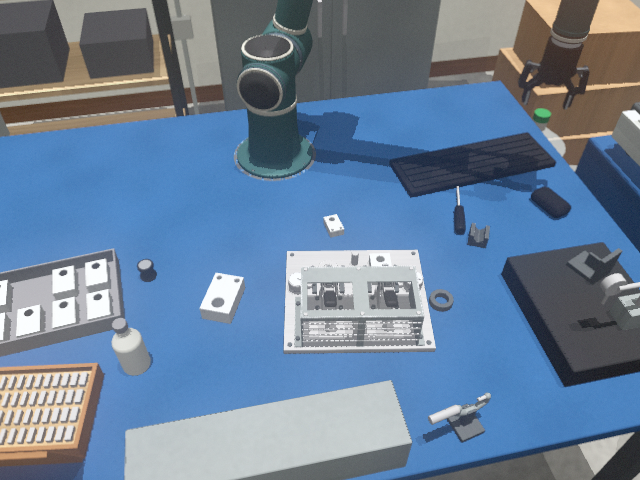

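The top view shows the fixture at about (300,215). The block-like things are one in the left nest (267,242), a big one at (425,243), a small one at (298,322) and several in the tray (540–630,240–295). Only the one at (267,242) lies in a nest. The master is at (321,250), in the right nest. I'll fit the fixture pose and confirm in a crop.

Run:
```python
from h import *
P=cloud('top1'); z=P[...,2]
v,u=np.mgrid[:480,:640]
roi=(u>205)&(u<390)&(v>135)&(v<305)
for lo,hi,nm in ((9,21,'plate'),(109,121,'deck')):
    m=roi&(z>lo)&(z<hi)
    n,l,st,_=cv2.connectedComponentsWithStats(m.astype(np.uint8))
    pts=P[m] if nm=='plate' else P[l==1+np.argmax(st[1:,4])]
    r=cv2.minAreaRect(pts[:,:2].astype(np.float32)); print(nm,np.median(pts[:,2]),r)
# crop
im=cv2.imread('pics/top1.png')[135:305,210:390]
cv2.imwrite('pics/c1.png',cv2.resize(im,None,fx=4,fy=3.5,interpolation=cv2.INTER_CUBIC)[:600,:800])
```

```text
plate 15.460387781728286 ((572.3505859375, 118.73382568359375), (368.3848571777344, 305.0402526855469), 79.09089660644531)
deck 115.20624925003062 ((619.1461791992188, 80.73531341552734), (237.19802856445312, 131.58448791503906), 79.11905670166016)
```

View pics/c1.png

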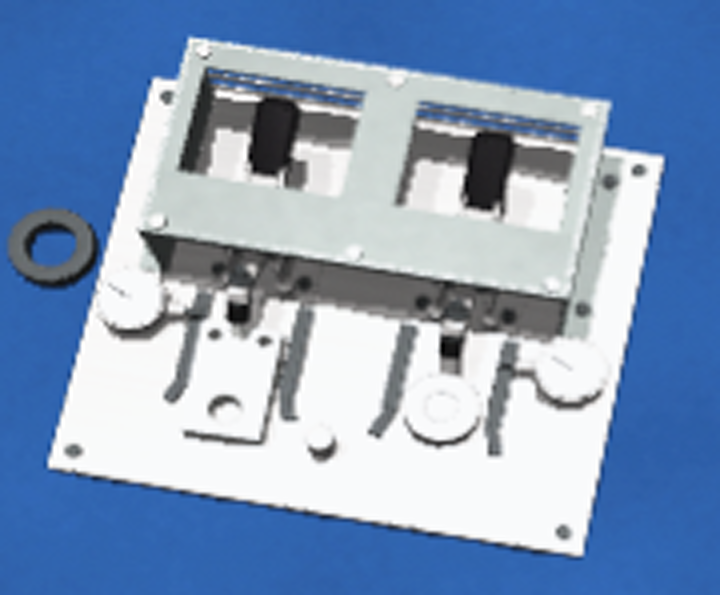

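The crop confirms a two-hole block with its bore in the left nest at crop (230,385). It is 46 mm scale and not yet home. The master sits on the right at (440,410), and the pin stands at (322,440). Next I'll work out the block pose and the move.

```bash
cat >> h.py <<'E'
a=np.radians(79.1-90); ex=np.array([np.cos(a),np.sin(a),0]); ey=np.array([-ex[1],ex[0],0])
c0=np.array([619.1,80.7,0]); O=c0-69.5*ex
def tofix(X): X=np.asarray(X)-O; return np.stack([X@ex,X@ey,X[...,2]],-1)
def toworld(F): F=np.asarray(F,float); return O+F[0]*ex+F[1]*ey+np.array([0,0,F[2]])
def shift(F):
    s=ctrl.read_state(); return np.asarray(s['tool_rot']).T@(toworld(F)-s['position'])/100
E
python3 - <<'E'
from h import *
F=tofix(cloud('top1'))
m=(F[...,2]>36)&(F[...,2]<46)&(F[...,0]>-125)&(F[...,0]<0)
for lo,hi in((30,90),(-90,-30)):
    p=F[m&(F[...,1]>lo)&(F[...,1]<hi)]; print(len(p),np.median(p[:,2]),cv2.minAreaRect(p[:,:2].astype(np.float32)),np.percentile(p[:,0],[1,99]),np.percentile(p[:,1],[1,99]))
print(O,ex,ey,shift([-140,60,160]))
E
```

```text
572 40.965327999272404 ((-61.20908737182617, 60.07167053222656), (79.5229263305664, 50.34885787963867), 3.690513849258423) [-100.09126729  -28.34446997] [35.74409844 82.16615813]
289 40.65613123650974 ((-40.4270133972168, -63.70009994506836), (44.89000701904297, 82.37081146240234), 85.56558990478516) [-80.3958457  -19.72272884] [-81.01608743 -40.82538064]
[550.85386947  93.84213329   0.        ] [ 0.98195871 -0.18909544  0.        ] [0.18909544 0.98195871 0.        ] [-3.2249063  -3.44695987  0.70738888]
```

```bash
python3 -m pendant '{"linear":[[-0.3,-0.3,0],[-0.6,-0.6,0],[-0.9,-0.95,0],[-0.9,-0.95,0]],"spin":[0,0,0,0]}' 0
python3 -m pendant '{"linear":[[-0.3,-0.3,0],[-0.6,-0.6,0],[-0.9,-0.95,0],[-0.9,-0.95,0]],"spin":[0,0,0,0]}'
python3 -m pendant '{"linear":[[-0.3,-0.3,0],[-0.6,-0.6,0],[-0.9,-0.95,0],[-0.9,-0.95,0]],"spin":[0,0,0,0]}'
python3 -m pendant '{"linear":[[-0.25,-0.3,0],[-0.5,-0.6,0],[-0.5,-0.6,0],[-0.5,-0.6,0],[-0.5,-0.6,0]],"spin":[-0.1,-0.198,-0.198,-0.198,-0.198]}'
python3 - <<'E'
from h import *
snap('wrist','w1')
s=ctrl.read_state(); print(s['t'],s['grip_width'],s['force'],tofix(s['position']),np.round(s['tool_rot'],3),shift([-140,60,160]))
x=np.array(s['tool_rot'])[:,1]; print(np.degrees(np.arctan2(x[1],x[0])))
E
```

```text
t: 0.5
position: [307.9, 495.1, 230.1]
tool_rot: [[-0.921, 0.389, -0.001], [0.389, 0.921, -0.005], [-0.001, -0.005, -1.0]]
force: [-0.4, 0.4, -0.2]
grip_width: 28.4
finger_force: 0.0
t: 0.9
position: [354.3, 373.9, 230.8]
tool_rot: [[-0.921, 0.39, -0.0], [0.39, 0.921, -0.003], [-0.001, -0.002, -1.0]]
force: [-0.7, -0.1, -0.2]
grip_width: 0.2
finger_force: 0.0
t: 1.3
position: [401.0, 252.2, 231.1]
tool_rot: [[-0.92, 0.391, 0.0], [0.391, 0.92, -0.002], [-0.001, -0.001, -1.0]]
force: [0.0, -0.7, 0.6]
grip_width: -0.1
finger_force: 0.0
t: 1.8
position: [422.5, 182.1, 231.2]
tool_rot: [[-0.982, 0.188, -0.0], [0.188, 0.982, 0.001], [0.0, 0.001, -1.0]]
force: [-0.0, 0.4, 1.0]
grip_width: -0.2
finger_force: 0.0
1.85 -0.2771398799797354 [-0.00337329 -0.35598629  0.64014999] [-142.80559622   62.41825098  231.23224991] [[-0.982  0.188 -0.   ]
 [ 0.188  0.982  0.001]
 [ 0.     0.001 -1.   ]] [-0.02831279 -0.02462511  0.71229717]
79.19056706887268
```

View pics/w1.png

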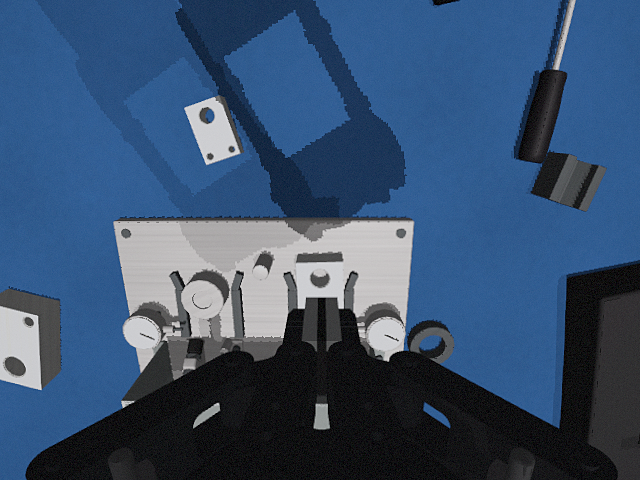

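The wrist view, from the open side, shows the block's end at (320,258) between the rails. The plate's near edge is at row 218, and its corners are at about (113,218) and (414,218). I'll check the fixture frame against these.

Run:
```python
from h import *
F=tofix(cloud('w1')); X,Y,Z=F[...,0],F[...,1],F[...,2]
m=(Z>10)&(Z<20)&(X<-85)&(X>-150)&(abs(Y)<170)
p=F[m]; print('plate',len(p),np.median(p[:,2]))
for y in(-120,-60,0,60,120):
    q=p[abs(p[:,1]-y)<4]; print(y,q[:,0].min())
q=p[p[:,0]<-110]; print('y ext',np.percentile(q[:,1],[0,.5,99.5,100]))
m=(Z>37)&(Z<45)&(X<-60)&(X>-130)&(Y>30)&(Y<90)
p=F[m]; print('block',len(p),np.median(p[:,2]),p[:,0].min(),np.percentile(p[:,1],[0,1,99,100]))
for lo in range(38,84,6):
    q=p[(p[:,1]>=lo)&(p[:,1]<lo+6)]; print(lo, q[:,0].min() if len(q) else None)
# rail positions
m=(Z>21)&(Z<25)&(X<-45)&(X>-62)
print(np.histogram(Y[m],bins=np.arange(24,100,2)))
```

```text
plate 12787 14.852672586427786
-120 -133.61145171520124
-60 -133.27310252683893
0 -132.92157325660403
60 -133.75135270151867
120 -132.94472417056872
y ext [-152.0798228  -149.87936033  155.17652497  157.44373437]
block 1477 40.85507342712714 -99.71742761739034 [38.80727471 39.49418717 84.96872588 85.2617272 ]
38 -98.45968494097731
44 -98.15251136409876
50 -98.43771834023555
56 -98.95091260714831
62 -98.85995807596704
68 -99.12560550621205
74 -99.2575035909828
80 -99.71742761739034
(array([ 0,  0, 29, 28, 27, 26, 27,  0,  0,  0,  0,  0,  0,  0,  0,  0,  0,
        0,  0,  0,  0,  0,  0,  0,  0,  0,  0,  0,  0,  0,  0,  0, 30, 30,
       28, 23, 19]), array([24, 26, 28, 30, 32, 34, 36, 38, 40, 42, 44, 46, 48, 50, 52, 54, 56,
       58, 60, 62, 64, 66, 68, 70, 72, 74, 76, 78, 80, 82, 84, 86, 88, 90,
       92, 94, 96, 98]))
```

Frame agreement is within about 2 mm (wrist offset about +1.5 in x and +2.3 in y), and the block's end is at x≈-99. I'll lower behind the block and then push.

```bash
python3 -m pendant '{"linear":[[-0.1,-0.01,0.3],[-0.1,-0.01,0.7],[-0.1,-0.01,1],[-0.1,-0.01,1]],"spin":[0,0,0,0]}'|tail -4
python3 -m pendant '{"linear":[[0,0,0.3],[0,0,0.7],[0,0,0.97],[0,0,1],[0,0,1],[0,0,1]],"spin":[0,0,0,0,0,0]}'|tail -4
python3 - <<'E'
from h import *
s=ctrl.read_state(); print(s['t'],s['force'],tofix(s['position']))
E
```

```text
tool_rot: [[-0.982, 0.187, -0.01], [0.187, 0.982, -0.003], [0.009, -0.005, -1.0]]
force: [-0.2, 0.7, -0.4]
grip_width: 0.1
finger_force: 0.0
tool_rot: [[-0.982, 0.188, 0.004], [0.188, 0.982, 0.001], [-0.003, 0.002, -1.0]]
force: [0.4, 0.5, -0.5]
grip_width: -0.2
finger_force: 0.0
2.85 [ 0.38911571  0.45504399 -0.49552304] [-130.48252378   61.54412193   33.59141873]
```

```bash
python3 -m pendant '{"linear":[[0,0,0.05],[0,0,0.09],[0,0,0.09],[-0.06,0,0.09],[-0.12,0,0.09],[-0.16,0,0.09],[-0.20,0,0.09],[-0.24,0,0.09],[-0.28,0,0.09],[-0.31,0,0.09],[-0.34,0,0.09],[-0.37,0,0.09],[-0.39,0,0.09],[-0.41,0,0.09],[-0.42,0,0.09]],"spin":[0,0,0,0,0,0,0,0,0,0,0,0,0,0,0]}'
python3 - <<'E'
from h import *
s=ctrl.read_state(); print(s['t'],s['force'],tofix(s['position']))
E
```

```text
t: 4.35
position: [473.8, 169.8, 22.2]
tool_rot: [[-0.982, 0.188, 0.0], [0.188, 0.982, -0.0], [-0.0, -0.0, -1.0]]
force: [-1.1, 0.7, -1.0]
grip_width: 0.2
finger_force: 0.5
4.35 [-1.11805487  0.66988734 -1.02280973] [-90.01035799  60.02758125  22.18233029]
```

```bash
python3 -m pendant '{"linear":[[-0.015,0,0],[-0.03,0,0],[-0.04,0,0],[-0.05,0,0],[-0.05,0,0]],"spin":[0,0,0,0,0]}'|grep -E 'pos|force'
python3 -m pendant '{"linear":[[-0.01,0,0],[-0.02,0,0],[-0.02,0,0]],"spin":[0,0,0]}'|grep -E 'pos|force'
python3 - <<'E'
from h import *
s=ctrl.read_state(); print(s['t'],s['force'],tofix(s['position']))
E
```

```text
position: [478.7, 168.9, 22.3]
force: [-1.2, 0.2, -0.4]
finger_force: 0.3
position: [480.7, 168.6, 22.3]
force: [-0.9, -0.9, 0.6]
finger_force: 0.6
5.15 [-0.94347606 -0.87671161  0.58724233] [-83.06496331  60.12442695  22.34127398]
```

```bash
python3 -m pendant '{"linear":[[-0.01,0,0],[-0.02,0,0],[-0.02,0,0]],"spin":[0,0,0]}'|grep -E 'pos|force'
python3 -m pendant '{"linear":[[-0.01,0,0],[-0.02,0,0],[-0.02,0,0]],"spin":[0,0,0]}'|grep -E 'pos|force'
python3 - <<'E'
from h import *
s=ctrl.read_state(); print(s['t'],s['force'],tofix(s['position']))
snap('wrist','w2'); im=cv2.imread('pics/w2.png'); cv2.imwrite('pics/w2c.png',cv2.resize(im,None,fx=1,fy=1))
E
```

```text
position: [481.9, 168.3, 22.3]
force: [-5.3, 1.0, 4.1]
finger_force: 2.3
position: [481.9, 168.2, 22.2]
force: [-10.5, 3.3, 9.0]
finger_force: 5.4
5.75 [-10.50045251   3.32444081   9.0393853 ] [-81.72748069  60.00814185  22.22943439]
```

View pics/w2c.png

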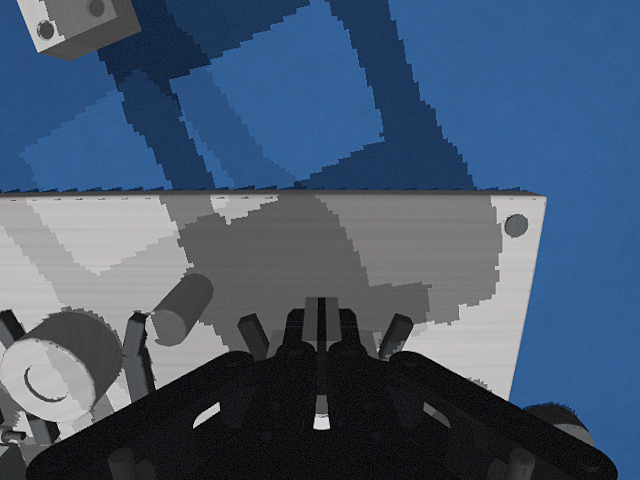

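The push stalled at finger face ≈ -71 with the force rising to 10 N, which matches the pins. I'll draw back, rise and verify.

```bash
python3 -m pendant '{"linear":[[0.08,0,0],[0.2,0,0],[0.35,0,0],[0.45,0,0],[0.45,0,-0.2],[0.45,0,-0.6],[0.45,0,-1],[0.45,0,-1]],"spin":[0,0,0,0,0,0,0,0]}'|grep -E 'pos|force'
python3 -m pendant '{"linear":[[0,0,-0.4],[0,0,-0.8],[0,0,-0.9],[0,0,-0.9],[0,0,-0.9]],"spin":[0,0,0,0,0]}'|grep -E 'pos|force'
python3 - <<'E'
from h import *
snap('wrist','w3'); snap('top','top3')
F=tofix(cloud('w3')); X,Y,Z=F[...,0],F[...,1],F[...,2]
s=ctrl.read_state(); print(s['t'],s['force'],tofix(s['position']))
m=(Z>37)&(Z<45)&(X<-40)&(X>-130)&(Y>30)&(Y<90)
p=F[m]; print('block',len(p),np.median(p[:,2]))
for lo in range(38,86,6):
    q=p[(p[:,1]>=lo)&(p[:,1]<lo+6)]; print(lo, q[:,0].min() if len(q) else None)
m=(Z>10)&(Z<20)&(X<-85)&(X>-150)&(abs(Y)<170); p=F[m]
for y in(-60,0,60): print(y,p[abs(p[:,1]-y)<4][:,0].min())
F=tofix(cloud('top3'));X,Y,Z=F[...,0],F[...,1],F[...,2]
m=(Z>100)&(Z<112)&(abs(X-81)<34); 
for c in(60,-60):
    p=F[m&(abs(Y-c)<40)]; print('pad',len(p),p.min(0),p.max(0),np.median(p,0))
E
```

```text
position: [444.3, 178.0, 128.4]
force: [0.3, -0.1, 1.0]
finger_force: 0.0
position: [439.1, 176.1, 210.8]
force: [-0.6, -0.4, -0.3]
finger_force: 0.0
7.2 [ 0.70814892  0.11670146 -0.3036925 ] [-125.73398486   59.29212989  209.88292322]
block 924 40.81743777357278
38 -70.99929394870516
44 -70.88622606611659
50 -71.25686634203653
56 -71.32686820970962
62 -71.27158463673788
68 -71.24986616453769
74 -71.29009945363806
80 -71.339402164292
-60 -133.30988675016675
0 -133.17290958384578
60 -133.0302217163399
pad 168 [ 51.29524471  47.20143677 100.00234706] [ 98.25422443  71.91920064 111.93301745] [ 69.92356391  58.93133289 106.74790756]
pad 150 [ 49.98037256 -72.60355062 100.1723652 ] [ 94.34605296 -48.50142883 111.98096593] [ 68.14748638 -61.03689895 106.66021224]
```

Block measured home and square: its end is at -71.2 against the plate edge at -133.2. Both lever pads are up and the left one is at y≈59–60. Now over the left window.

```bash
python3 -m pendant '{"linear":[[-0.3,0,0],[-0.7,0,0],[-1,0,0],[-1,0,0]],"spin":[0,0,0,0]}'|grep -E 'pos|force'
python3 -m pendant '{"linear":[[-0.3,0,0],[-0.7,0,0],[-1,0,0],[-1,0,0],[-1,0,0],[-1,0,0]],"spin":[0,0,0,0,0,0]}'|grep -E 'pos|force'
python3 - <<'E'
from h import *
snap('wrist','w4'); snap('top','top4')
s=ctrl.read_state(); print(s['t'],s['force'],tofix(s['position']),shift([84.5,60.5,125]),np.round(s['tool_rot'],3))
E
```

```text
position: [540.4, 156.5, 209.9]
force: [-0.4, -0.3, -0.5]
finger_force: 0.0
position: [634.7, 138.9, 211.0]
force: [0.6, 0.2, 0.4]
finger_force: 0.0
8.3 [ 0.31050163  0.69945099 -0.12254743] [ 74.1786122   60.271599   211.87075642] [-0.10434787  0.00241751  0.86857172] [[-0.982  0.188 -0.001]
 [ 0.188  0.982 -0.   ]
 [ 0.001 -0.    -1.   ]]
```

View pics/w4.png

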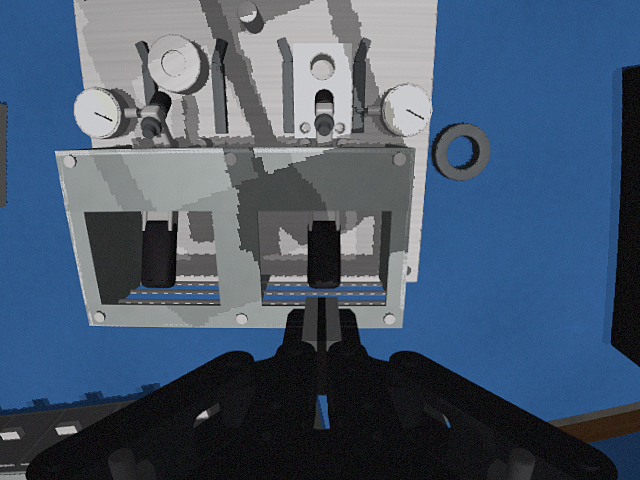

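The grip is at (324,255), in line with the fingers at (322,320), and the left window spans columns 258–387, so there is good clearance. The block sits home with the foot above it at (324,120). Descending, then pressing.

```bash
python3 -m pendant '{"linear":[[-0.08,0,0],[-0.1,0,0.3],[-0.1,0,0.65],[-0.1,0,0.86],[-0.1,0,0.86],[-0.1,0,0.86]],"spin":[0,0,0,0,0,0]}'|grep -E 'pos|force'
python3 - <<'E'
from h import *
s=ctrl.read_state(); print(s['t'],s['force'],tofix(s['position']))
E
```

```text
position: [646.5, 136.9, 126.6]
force: [0.2, -0.4, 0.4]
finger_force: 0.0
8.9 [ 0.18356463 -0.44271941  0.36135525] [ 85.77275807  60.31751837 126.55905845]
```

```bash
python3 -m pendant '{"linear":[[0,0,0.06],[0,0,0.12],[0,0,0.17],[0,0,0.22],[0,0,0.27],[0,0,0.32],[0,0,0.36],[0,0,0.4],[0,0,0.42],[0,0,0.44],[0,0,0.44]],"spin":[0,0,0,0,0,0,0,0,0,0,0]}'|grep -E 'pos|force'
python3 -m pendant '{"linear":[[0,0,0.015],[0,0,0.03],[0,0,0.04],[0,0,0.04]],"spin":[0,0,0,0]}'|grep -E 'pos|force'
python3 - <<'E'
from h import *
s=ctrl.read_state(); print(s['t'],s['force'],tofix(s['position']))
E
```

```text
position: [650.3, 136.9, 85.2]
force: [3.4, -1.5, 4.8]
finger_force: 2.3
position: [650.4, 136.8, 81.6]
force: [4.1, -0.9, 5.9]
finger_force: 3.4
10.4 [ 4.05759445 -0.86258205  5.91509179] [89.63081998 61.05271988 81.60548223]
```

```bash
python3 -m pendant '{"linear":[[0.02,0,0.02],[0.02,0,0.04],[0.02,0,0.04],[0.02,0,0.04]],"spin":[0,0,0,0]}'|grep -E 'pos|force'
python3 -m pendant '{"linear":[[0,0,0.02],[0,0,0.03],[0,0,0.03]],"spin":[0,0,0]}'|grep -E 'pos|force'
python3 -m pendant '{"linear":[[0,0,0.015],[0,0,0.03],[0,0,0.03]],"spin":[0,0,0]}'|grep -E 'pos|force'
python3 - <<'E'
from h import *
s=ctrl.read_state(); print(s['t'],s['force'],tofix(s['position']))
E
```

```text
position: [650.2, 137.0, 78.7]
force: [6.0, -2.3, 7.5]
finger_force: 4.4
position: [650.3, 137.0, 78.1]
force: [1.4, -3.0, 19.3]
finger_force: 9.5
position: [650.5, 137.0, 77.8]
force: [-5.0, -3.9, 32.7]
finger_force: 15.2
11.4 [-4.98850372 -3.91401048 32.69489899] [89.65834871 61.26445909 77.82011426]
```

Hard stop at z≈78 with 33 N, which is fully pressed. I'll withdraw straight up.

```bash
python3 -m pendant '{"linear":[[0,0,-0.1],[0,0,-0.25],[0,0,-0.6],[0,0,-1],[0,0,-1]],"spin":[0,0,0,0,0]}'|grep -E 'pos|force'
python3 -m pendant '{"linear":[[0,0,-0.3],[0.4,0,-0.4],[0.8,0,-0.4],[1,0,-0.4],[1,0,-0.4]],"spin":[0,0,0,0,0]}'|grep -E 'pos|force'
python3 -m pendant '{"linear":[[0.4,0,0],[0.8,0,0],[1,0,0],[1,0,0],[1,0,0],[1,0,0],[1,0,0]],"spin":[0,0,0,0,0,0,0]}'|grep -E 'pos|force'
python3 - <<'E'
from h import *
snap('top','top5'); snap('wrist','w5')
s=ctrl.read_state(); print(s['t'],s['force'],tofix(s['position']))
F=tofix(cloud('top5'));X,Y,Z=F[...,0],F[...,1],F[...,2]
im=cv2.imread('pics/top5.png'); hsv=im.max(2)
for c in(60,-60):
    p=F[(hsv<60)&(abs(X-80)<32)&(abs(Y-c)<14)]; print('pad',len(p),np.percentile(p[:,2],[5,50,95]))
a=im[135:305,210:390]; b=cv2.imread('pics/w5.png')
a=cv2.resize(a,(400,400)); b=cv2.resize(b,(400,400)); cv2.imwrite('pics/c5.png',np.hstack([a,b]))
E
```

```text
position: [648.3, 138.0, 175.4]
force: [1.0, 0.9, 0.8]
finger_force: 0.0
position: [543.0, 156.4, 207.4]
force: [0.1, 0.2, -0.7]
finger_force: 0.0
position: [449.2, 174.6, 208.3]
force: [-0.1, 0.6, 0.9]
finger_force: 0.0
13.2 [ 0.94689417 -0.82810247 -0.11535454] [-115.42501324   60.04496846  208.17090826]
pad 166 [73.11108358 77.10530867 82.27626711]
pad 206 [103.67890297 112.11715434 119.52319491]
```

View pics/c5.png

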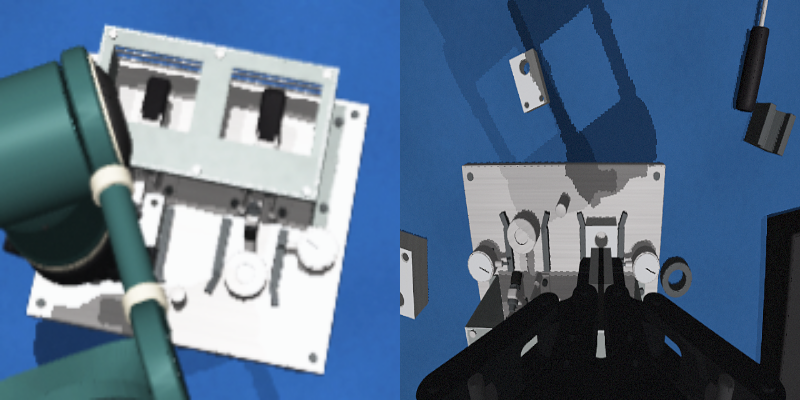

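The left grip is down, level at z≈77, and the right grip is still up at 112. The block at (600,230) is home, and the master, pin and the rest are where they were. The robot is clear of everything.

Run:
```python
from h import *
F=tofix(cloud('w5')); X,Y,Z=F[...,0],F[...,1],F[...,2]
p=F[(Z>37)&(Z<45)&(X<-40)&(X>-130)&(Y>30)&(Y<90)]
print([round(p[(p[:,1]>=l)&(p[:,1]<l+8)][:,0].min(),1) for l in(40,50,60,70)])
print(ctrl.job_done())
```

```text
[np.float64(-71.1), np.float64(-71.3), np.float64(-71.4), np.float64(-71.0)]
the job is handed in; nothing more can be done
None
```

The job is handed in, with no verdict returned: the block is home and square in the left nest, the left clamp lever is fully down, and the arm is drawn back clear with the right lever and the master left as they were.

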